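# Make up the sampler tray

### The arm

A 6-joint arm with a two-finger parallel gripper is mounted at the origin on a cart in front of the work surface, level with it; the furniture and walls round the work are solid. World frame = base frame: x ahead of the robot, y to its left, z up, the work surface at z = 0. Lengths are in mm, angles in degrees, forces in N, time in s.
With the tool pointing down it reaches from about 300 to 875 mm from the base axis. Payload 6.4 kg.
Tool frame: the origin (TCP) lies midway between the tips of the shut fingers; the grasp point (between the pads) lies 19 mm behind it (ctrl.tcp_to_grasp is the distance from the TCP to the grasp point, in mm); z points along the fingers, y is the line along which they close (so a half turn about z gives the same grasp; the last joint's range is limited). The gripper opens to 85 mm and grips with 20 to 120 N. Pads are 22 mm wide; open, the fingers measure 114 mm over their backs; the gripper's body (76 mm by 85 mm) begins 54 mm behind the grasp point. The pads swing forward as they close: fully open they stand 13 mm farther back than shut.
Start: joints at [-83.497, 10.359, 92.074, -0, 77.567, -11.82], TCP at [180.783, -545.856, 231.288] pointing down, gripper open.
Joint ranges: [-171.53, 171.53], [-51.25, 118.39], [17.06, 147.69], [-65.23, 245.23], [0, 150.52], [-178.68, 178.68]. Speed limits (degrees/s): [147.25, 147.25, 172.46, 180, 180, 180].

### API

Orientations are given as [roll, pitch, yaw] about the fixed x, y, z axes, in that order (R = Rz(yaw) Ry(pitch) Rx(roll)).
In Python, from cell import read_state, viewer, order, finder, ctrl gives the robot as it stands. The module is installed in compiled form; this text tells all that it offers.
- The arm moves only by the shell command python3 -m inch 'ROWS' [OPENING]. ROWS is text: rows parted by semicolons, each of 6 numbers parted by spaces: the shift along the tool's x, y, z in mm, then the turn, a rotation vector about the tool's x, y, z in units of 8 degrees (1.0 is 8 degrees). A call has exactly 5 rows; each row is the pose to reach, as a shift and turn from the pose commanded when the call began, along the tool's axes at that moment; what a row does not reach only later rows make up. A row lasts 1/10 s, in which the tool goes at most 50 mm and 8.59 degrees, less where a joint would pass 70% of its speed; a pose out of reach is approached as far as the arm can. A call with a gripper value outside its range is refused whole. OPENING is the closure, from 0 (fully open) to 1 (shut), set as the call begins (- or left out, the last holds). The fingers move at their own pace and stop on an object; the grip force is fixed at half the most. Time passes only in rows, so rows that repeat a pose let the fingers close, or fill a call up. It gives the time, the measured TCP pose, the force, the opening and the grip force at its end, in the units of the state.
- read_state(): the state, without advancing time (a new reading comes with each control period).
- viewer.grab_frame(name): name is "scene" or "side" or "wrist"; returns a dict with "frame" (384x512x3 uint8, blue, green, red), "fx", "fy", "cx", "cy" (pixels), "extrinsics" (4x4, takes a point from camera to world coordinates); the wrist camera has in their place "T_tool_cam" (4x4, takes a point from camera to tool coordinates, whose origin is the TCP and whose axes are the flange's). Camera axes: x right, y down, z forward; pixel columns grow to the right and rows downward; lengths in mm; the calibration is good to about 2 mm. A picture is of the moment at which its call begins: read the wrist's pose just before it. There is no depth.
- order.finish_job(): hands the job in; it is judged then, once.
Trained networks look in the newest picture that a camera, given by its name, has taken for a name from the list of things; names that differ only in an ending like _2 or _b are one class to them, and where a whole thing is asked for, a point or a joint stands for the part that bears it (a point fixed in the world has none). Each returns a list of dicts, best first, with "score" (0 to 1); they miss things now and then, are a little off and sometimes report something else, mostly with a low value. They report only what shows in the picture. A call takes as long as a camera call.
- finder.silhouettes(thing, camera): "region" (384x512 bool, what is visible of it) and "point" ([column, row] in pixels, amid what is visible of it).
The state is a dict: "time": time; "joints": joint angles; "qvel": joint speeds; "tau": joint torques, N m; "ee_pos": TCP position; "eef_rot": TCP orientation; "force": force on the tool from outside, world axes, zero at the start; "moment": the same for the moment, N m; "opening": finger opening in mm; "gripper_force": force on a finger pad.
Only numpy, scipy, OpenCV 4.12 (cv2) and the standard library are available. Lean on these libraries where they do the work, as an engineer would, in place of code of your own. Each camera call takes 0.05 s, during which the arm holds its last target. There are 200 camera calls.

### The job

Make up the sweet sampler tray on the worktop: set one small round tin flat in each of the two round pockets, lay the flat packet in the big oblong pocket and stand the carton upright in the small oblong pocket, each resting on the floor of its pocket. Leave the two oval tins where they are.

Things in the scene. Friction and masses are not known exactly. Their poses are not given: they have to be found in the camera images.
- insert_round_1: pale wooden insert 98 (x) x 118 (y) x 9 mm, fixed with three others, two by two in any order, in a dark wooden tray (212 x 252 mm, rim 13 mm high). Origin: centre of its underside, 3 mm above the worktop, z up. Pocket centred on it, 6 mm deep, lined grey, floor 6 mm and top face 12 mm above the worktop: round, 66 mm in diameter, for one round tin
- insert_round_2: pale wooden insert 98 (x) x 118 (y) x 9 mm, fixed with three others, two by two in any order, in a dark wooden tray (212 x 252 mm, rim 13 mm high). Origin: centre of its underside, 3 mm above the worktop, z up. Pocket centred on it, 6 mm deep, lined grey, floor 6 mm and top face 12 mm above the worktop: round, 66 mm in diameter, for one round tin
- insert_long: pale wooden insert 98 (x) x 118 (y) x 9 mm, fixed with three others, two by two in any order, in a dark wooden tray (212 x 252 mm, rim 13 mm high). Origin: centre of its underside, 3 mm above the worktop, z up. Pocket centred on it, 6 mm deep, lined grey, floor 6 mm and top face 12 mm above the worktop: the big oblong, 74 mm along x, 104 mm along y, for the flat packet
- insert_short: pale wooden insert 98 (x) x 118 (y) x 9 mm, fixed with three others, two by two in any order, in a dark wooden tray (212 x 252 mm, rim 13 mm high). Origin: centre of its underside, 3 mm above the worktop, z up. Pocket centred on it, 6 mm deep, lined grey, floor 6 mm and top face 12 mm above the worktop: the small oblong, 48 mm along x, 70 mm along y, for the upright carton
- round_tin_1: small round pale sweet tin with closed lid, standing flat: body 42 mm and lid 45 mm in diameter (lid from 11 mm up), 19 mm high. Origin: centre of its underside, z up. The two round tins are interchangeable
- round_tin_2: small round pale sweet tin with closed lid, standing flat: body 42 mm and lid 45 mm in diameter (lid from 11 mm up), 19 mm high. Origin: centre of its underside, z up. The two round tins are interchangeable
- packet: flat oblong packet lying on the open worktop, 52 (x) x 82 (y) x 18 mm. Origin: centre of its underside, z up. Packets in the baskets at the far left are stock, not this one. (Shelves overhang the back of the worktop from x = 0.66 m, upward of z = 0.2 m: keep the arm in front of them.)
- carton: small carton standing on end, 26 (x) x 48 (y) mm, 75 mm high. Origin: centre of its underside, z up
- oval_tin_1: oval sweet tin lying flat, 78 (x) x 64 (y) x 20 mm, larger than the round tins; does not belong in the tray. Origin: centre of its underside, z up
- oval_tin_2: oval sweet tin lying flat, 78 (x) x 64 (y) x 20 mm, larger than the round tins; does not belong in the tray. Origin: centre of its underside, z up

How it is judged (in metres and radians):
At the end, for the whole second after the job is handed in: Round tins in the two round pockets, packet in the long one (along it within 0.5 rad), carton in the short one (within 0.7 rad): each within 15 mm of the pocket's centre, under 5.5 mm above the insert's underside, tilt under 0.1 rad; oval tins moved under 20 mm; all at rest (((horizontal distance between round_tin_1 and insert_round_1 below 0.015 m and z of round_tin_1 in the frame of insert_round_1 between 0 and 0.0055 m and angle between each of round_tin_1, round_tin_2's own z axis and vertical below 0.1 rad and horizontal distance between round_tin_2 and insert_round_2 below 0.015 m and z of round_tin_2 in the frame of insert_round_2 between 0 and 0.0055 m) or (horizontal distance between round_tin_1 and insert_round_2 below 0.015 m and z of round_tin_1 in the frame of insert_round_2 between 0 and 0.0055 m and angle between each of round_tin_1, round_tin_2's own z axis and vertical below 0.1 rad and horizontal distance between round_tin_2 and insert_round_1 below 0.015 m and z of round_tin_2 in the frame of insert_round_1 between 0 and 0.0055 m)) and horizontal distance between packet and insert_long below 0.015 m and z of packet in the frame of insert_long between 0 and 0.0055 m and angle between each of packet, carton's own z axis and vertical below 0.1 rad and angle between the y axis of packet and the y axis of insert_long, either way round below 0.5 rad and horizontal distance between carton and insert_short below 0.015 m and z of carton in the frame of insert_short between 0 and 0.0055 m and angle between the y axis of carton and the y axis of insert_short, either way round below 0.7 rad and distance of each of oval_tin_1, oval_tin_2 from where it was at the start of the episode below 0.02 m and linear speed of each of round_tin_1, round_tin_2, packet, carton, oval_tin_1, oval_tin_2 below 0.02 m/s and angular speed of each of round_tin_1, round_tin_2, packet, carton, oval_tin_1, oval_tin_2 below 0.2 rad/s); the robot touches nothing.
It also fails if it takes over 112 s, if anything falls off the work surface, if the arm or the gripper's body presses on something with over 40 N, if the wrist force passes 120 N, or if a joint passes its speed limit or range.

## Working session

There is one attempt and no reset: what is moved stays moved. The work goes in short steps, Python scripts to look and compute and a shell command to move; the robot and the scene stay as the last step left them, time stands still between calls to the robot, and variables do not carry over. Pictures are saved under pics/ and viewed, at most 14 in all, crops included, and the job is handed in when it is done.

```bash
mkdir -p pics; cat > h.py <<'E'
import numpy as np, cv2
from scipy.spatial.transform import Rotation as R
from cell import read_state, viewer, order, finder, ctrl
def T_tool(s):
    T=np.eye(4); r=s["eef_rot"]; T[:3,:3]=R.from_euler("xyz",r,degrees=True).as_matrix(); T[:3,3]=s["ee_pos"]; return T
def grab(n):
    s=read_state(); f=viewer.grab_frame(n)
    f["E"]=T_tool(s)@np.array(f["T_tool_cam"]) if n=="wrist" else np.array(f["extrinsics"])
    return f
def ray(f,p):
    d=f["E"][:3,:3]@np.array([(p[0]-f["cx"])/f["fx"],(p[1]-f["cy"])/f["fy"],1]); return f["E"][:3,3],d/np.linalg.norm(d)
def onz(f,p,z):
    o,d=ray(f,p); return o+d*(z-o[2])/d[2]
def tri(rays):
    A=np.zeros((3,3));b=np.zeros(3)
    for o,d in rays:
        P=np.eye(3)-np.outer(d,d);A+=P;b+=P@o
    x=np.linalg.solve(A,b); return x,max(np.linalg.norm(np.cross(x-o,d)) for o,d in rays)
def proj(f,P):
    q=np.linalg.inv(f["E"])@np.append(P,1); return np.array([f["fx"]*q[0]/q[2]+f["cx"],f["fy"]*q[1]/q[2]+f["cy"]])
E
python3 - <<'E'
from h import *
np.set_printoptions(precision=1,suppress=True)
print(read_state()); print(ctrl.tcp_to_grasp)
for n in ("scene","side","wrist"):
    f=grab(n); cv2.imwrite(f"pics/{n}0.png",f["frame"]); print(n,f["E"].tolist() if n!="wrist" else f["T_tool_cam"],f["fx"])
    for t in ["insert_round_1","insert_long","insert_short","round_tin_1","packet","carton","oval_tin_1"]:
        for d in finder.silhouettes(t,n)[:4]:
            print(t,round(d["score"],2),np.array(d["point"]),d["region"].sum(),onz(f,d["point"],12))
E
```

```text
{'time': 0.0, 'joints': array([-83.5,  10.4,  92.1,   0. ,  77.6, -11.8]), 'qvel': array([-0.1,  0. , -0.1, -0.1, -0. , -0. ]), 'tau': array([  0. , -44.5, -35.1,  -0. ,   0. ,  -0. ]), 'ee_pos': array([ 180.7, -545.2,  230.3]), 'eef_rot': array([-179.9,   -0. ,   18.3]), 'force': array([ 0.1, -0.1,  0.1]), 'moment': array([ 0. , -0. ,  0.1]), 'gripper_force': 0.0, 'opening': 85.25600084089206}
18.700000000000003
scene [[0.5547886222200725, -0.5776910654196189, 0.5987341794064367, -164.61214209538332], [-0.8319309192498153, -0.39386060330027056, 0.39085134100333346, -433.10205611317474], [0.010026477512608949, -0.7149453532279878, -0.6991084405486725, 765.338375208852], [0.0, 0.0, 0.0, 1.0]] 423.14351508323614
insert_round_1 0.76 [208.9 180.8] 1076 [446.8 147.1  12. ]
insert_short 0.73 [227.8 161.3] 887 [539.3 155.   12. ]
insert_short 0.7 [358.  224.7] 296 [ 526.  -246.4   12. ]
round_tin_1 0.8 [356.9 226.2] 282 [ 520.1 -246.3   12. ]
round_tin_1 0.6 [404.5 244.4] 299 [ 530.5 -360.8   12. ]
packet 0.73 [279.  223.5] 641 [422.9 -87.9  12. ]
carton 0.96 [338.1 247.3] 702 [ 437.1 -238.
[... 319 characters left out ...]
-0.7719658744967034, -0.6353685052303416, 799.7861867104497], [0.0, 0.0, 0.0, 1.0]] 380.16708089930023
insert_round_1 0.78 [210.2 215.8] 836 [435.7 136.8  12. ]
insert_long 0.93 [164.  202.1] 757 [527.7 271.5  12. ]
insert_short 0.87 [201.6 194.4] 657 [542.8 151.6  12. ]
round_tin_1 0.69 [162.9 202.1] 778 [528.4 274.9  12. ]
round_tin_1 0.48 [317.8 184.6] 132 [ 518.6 -237.6   12. ]
round_tin_1 0.46 [350.  178.7] 117 [ 528.4 -358.5   12. ]
carton 0.6 [334.1 193.6] 132 [ 462.4 -274.3   12. ]
oval_tin_1 0.66 [365.7 200. ] 294 [ 411.6 -363.    12. ]
wrist [[  -0.    -1.    -0.3   71.6]
 [   1.    -0.     0.    -0.4]
 [  -0.    -0.3    1.  -140.9]
 [   0.     0.     0.     1. ]] 276.1453876726959
```

View pics/scene0.png

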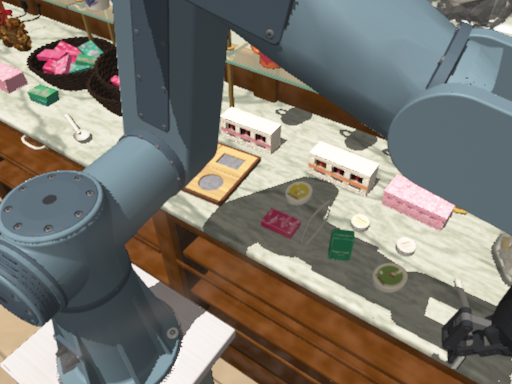

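View pics/side0.png

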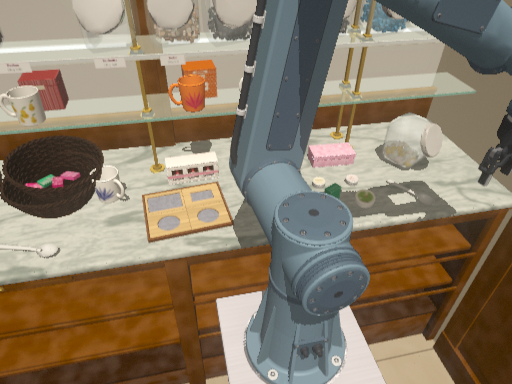

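The scene view shows the tray at around (225,172): short oblong at (228,161) and a round pocket at (209,181). The packet is at (280,222), the carton at (340,245), the small round tins at (360,222) and (405,245), and the oval tins at (298,193) and (390,277). The side view shows the whole tray: long pocket at (165,202), short at (205,195), round pockets at (171,222) and (207,215). Next I'll look with the wrist camera.

```bash
cat >> h.py <<'E'
def go(p,yaw=None):
    "tool-axis shift (mm) and z turn (units) from the present pose to TCP p, yaw"
    s=read_state(); T=T_tool(s); y=s["eef_rot"][2]; yaw=y if yaw is None else yaw
    r=R.from_matrix(T[:3,:3].T@(R.from_euler("xyz",[180,0,yaw],degrees=True)).as_matrix()).as_rotvec(degrees=True)/8
    print("go",np.round(T[:3,:3].T@(np.array(p)-T[:3,3]),1),np.round(r,2),"at",np.round(s["ee_pos"],1),np.round(s["eef_rot"],1),"t",s["time"],"open",round(s["opening"],1))
def look(name,things):
    np.set_printoptions(precision=1,suppress=True)
    import pickle
    f=grab("wrist"); cv2.imwrite(f"pics/{name}.png",f["frame"]); out=[]
    for t in things:
        for d in finder.silhouettes(t,"wrist")[:4]:
            if d["score"]<.3: continue
            m=d["region"].astype(np.uint8); c,sz,a=cv2.minAreaRect(cv2.findNonZero(m)); M=cv2.moments(m,True); g=np.array([M["m10"]/M["m00"],M["m01"]/M["m00"]])
            out.append((t,d["score"],g,d["region"])); print(t,round(d["score"],2),np.array(d["point"]),"cent",g,"rect",np.array(c),np.array(sz),round(a,1),"z12",onz(f,g,12),m.sum())
    pickle.dump((f,out),open(f"{name}.pkl","wb")); return f,out
E
python3 -m inch '40 -27 -8 0 0 0.5; 80 -54 -16 0 0 1; 120 -81 -24 0 0 1.5; 160 -108 -32 0 0 2; 200 -135 -40 0 0 2.29'
python3 -c "
from h import *
go([400,-220,300],0)"
```

```text
time: 1.7
ee_pos: [329.0, -353.2, 271.8]
eef_rot: [180.0, -0.0, -0.2]
force: [0.6, -1.1, -0.2]
opening: 85.4
gripper_force: 0.0
go [  70.6 -133.4  -28.3] [ 0.   -0.   -0.02] at [ 329.  -353.2  271.8] [180.   -0.   -0.2] t 1.7 open 85.4
```

```bash
python3 -m inch '15 -35 -7 0 0 0; 35 -70 -14 0 0 0; 55 -105 -21 0 0 0; 71 -133 -28 0 0 0; 71 -133 -28 0 0 0'
python3 -c "
from h import *
look('w1',['round_tin_1','packet','carton','oval_tin_1'])"
```

```text
time: 2.2
ee_pos: [400.9, -219.2, 300.6]
eef_rot: [180.0, -0.1, 0.3]
force: [-0.4, 0.4, 0.7]
opening: 85.2
gripper_force: 0.0
round_tin_1 0.94 [362.8  75.2] cent [360.9  72.1] rect [360.5  72. ] [32. 33.] 90.0 z12 [ 526.4 -363.6   12. ] 858
round_tin_1 0.8 [281.1  65. ] cent [279.7  65.5] rect [279.5  65.5] [32.5 32.5] 45.0 z12 [ 534.7 -246.6   12. ] 876
packet 0.95 [172.8 141.2] cent [175.2 140.9] rect [175.  141.1] [36.6 56.6] 85.4 z12 [427.7 -88.4  12. ] 1963
carton 0.96 [278.7 147.1] cent [279.2 146.6] rect [279.1 146.2] [24.6 35.8] 63.4 z12 [ 419.5 -248.5   12. ] 857
oval_tin_1 0.63 [357.2 143. ] cent [355.4 143.4] rect [355.  143.5] [41.6 51.9] 26.6 z12 [ 424.8 -365.8   12. ] 1730
oval_tin_1 0.59 [156.2  59.6] cent [156.3  60.1] rect [156.5  59. ] [60. 47.] 90.0 z12 [541.1 -71.   12. ] 2271
oval_tin_1 0.36 [361.   73.1] cent [360.6  72.3] rect [360.   72.5] [33. 34.] 90.0 z12 [ 526.2 -363.3   12. ] 922
```

View pics/w1.png

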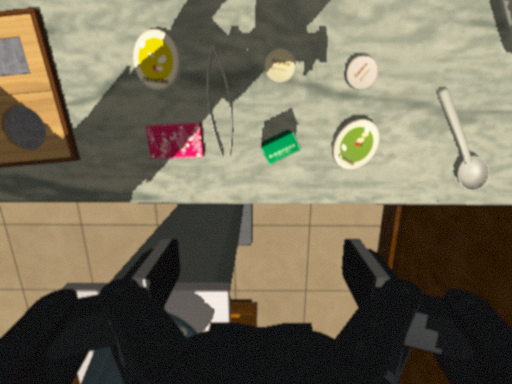

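The wrist view shows the tins at (280,66) and (361,72), the packet at (175,141), the carton at (279,147), the oval tins at (156,60) and (355,143), and tongs lying at (220,105). The networks agree with this. A second view follows, near the tins, with the gripper turned to yaw 90.

```bash
python3 -m inch '20 16 28 0 0 -1; 40 32 56 0 0 -2; 60 48 84 0 0 -3; 80 64 112 0 0 -4; 100 80 140 0 0 -5' | head -1
python3 -m inch '0 0 0 0 0 -1; 0 0 0 0 0 -2; 0 0 0 0 0 -3; 0 0 0 0 0 -4; 0 0 0 0 0 -5' | head -1
python3 -m inch '0 0 0 0 0 -0.6; 0 0 0 0 0 -1.2; 0 0 0 0 0 -1.2; 0 0 0 0 0 -1.2; 0 0 0 0 0 -1.2'
python3 - <<'E'
from h import *
import pickle
f,o=look('w2',['round_tin_1','packet','carton','oval_tin_1'])
f1,o1=pickle.load(open('w1.pkl','rb'))
for t,s,g,_ in o:
  for t1,s1,g1,_ in o1:
    if t==t1 and np.linalg.norm((onz(f,g,12)-onz(f1,g1,12))[:2])<60: print(t,s,tri([ray(f,g),ray(f1,g1)]))
print(read_state()["joints"])
E
```

```text
time: 2.95
time: 3.45
time: 3.95
ee_pos: [498.8, -302.3, 159.1]
eef_rot: [-180.0, -0.0, 89.5]
force: [-0.2, -0.5, -0.2]
opening: 85.5
gripper_force: 0.0
round_tin_1 0.9 [295.2 126.8] cent [296.3 126.1] rect [296. 126.] [44. 42.] 90.0 z12 [ 535.1 -245.9   12. ] 1505
round_tin_1 0.9 [287.3 235.1] cent [285.7 232.4] rect [286.  232.5] [39. 38.] 90.0 z12 [ 526.1 -363.5   12. ] 1224
carton 0.68 [174.9 128. ] cent [175.8 128.1] rect [175.9 126.8] [64.  50.4] 59.0 z12 [ 412.5 -246.5   12. ] 3011
oval_tin_1 0.72 [201.4 232.3] cent [197.2 233.2] rect [196.8 233.8] [67.2 55.2] 45.0 z12 [ 425.4 -363.4   12. ] 2894
round_tin_1 0.9 (array([ 535.1, -246.3,   10.6]), np.float64(0.4101402508271389))
round_tin_1 0.9 (array([ 526.3, -363.6,   11.7]), np.float64(0.16987562859197547))
carton 0.68 (array([ 424.5, -244.9,   52.4]), np.float64(0.7518988199219251))
oval_tin_1 0.72 (array([ 423.2, -368.8,    1.7]), np.float64(0.7535640059174665))
[-42.8  15.6  94.6   0.   69.9 -42.4]
```

View pics/w2.png

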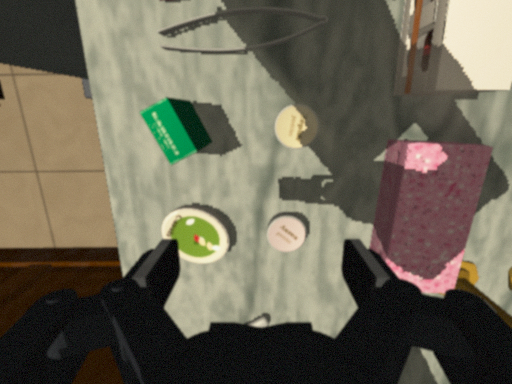

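The second view shows the tins at (296,126) and (286,232), with triangulated mid-heights of 11–12 mm, as expected. The carton is at (175,128), and a tall pink box stands at x > 600. I'm picking the farther tin at (526,-363) first.

```bash
python3 -m inch '-16 7 28 0 0 0; -32 14 56 0 0 0; -48 21 84 0 0 0; -61 27 110 0 0 0; -61 27 110 0 0 0' | head -2
python3 -m inch '0 0 15 0 0 0; 0 0 30 0 0 0; 0 0 40 0 0 0; 0 0 45 0 0 0; 0 0 45 0 0 0' | sed -n 2p
python3 -m inch '0 0 0 0 0 0; 0 0 0 0 0 0; 0 0 0 0 0 0; 0 0 0 0 0 0; 0 0 0 0 0 0' 1
```

```text
time: 4.7
ee_pos: [523.9, -362.3, 44.9]
ee_pos: [525.4, -362.3, 3.6]
time: 5.7
ee_pos: [526.5, -363.7, 5.6]
eef_rot: [179.9, 0.1, 89.6]
force: [-0.1, 0.9, 5.4]
opening: 41.6
gripper_force: 60.6
```

```bash
python3 -m inch '0 0 0 0 0 0; 0 0 0 0 0 0; 0 0 -4 0 0 0; 0 0 -8 0 0 0; 0 0 -8 0 0 0' 0.3 | sed -n 2,6p
python3 -m inch '0 0 0 0 0 0; 0 0 0 0 0 0; 0 0 0 0 0 0; 0 0 0 0 0 0; 0 0 0 0 0 0' 1
```

```text
ee_pos: [526.2, -363.4, 13.1]
eef_rot: [179.9, 0.0, 89.6]
force: [1.1, 0.1, -0.2]
opening: 59.7
gripper_force: 0.0
time: 6.7
ee_pos: [526.1, -363.3, 13.2]
eef_rot: [180.0, 0.0, 89.6]
force: [-2.2, 1.5, 5.9]
opening: 41.2
gripper_force: 59.7
```

```bash
python3 -m inch '0 0 -20 0 0 0; 0 0 -60 0 0 0; 20 -4 -100 0 0 0; 60 -12 -125 0 0 0; 105 -20 -140 0 0 0' | sed -n 2,6p
python3 -m inch '45 -8 -10 0 0 0; 90 -16 -20 0 0 0; 135 -24 -30 0 0 0; 180 -32 -40 0 0 0; 220 -40 -47 0 0 0' | sed -n 2,6p
python3 -m inch '45 -8 0 0 0 0; 80 -14 0 0 0 0; 98 -16 0 0 0 0; 98 -16 0 0 0 0; 98 -16 0 0 0 0'
python3 - <<'E'
from h import *
f,o=look('w3',['insert_round_1','insert_long','insert_short','round_tin_1'])
E
```

```text
ee_pos: [507.2, -258.5, 155.0]
eef_rot: [179.8, 0.2, 89.5]
force: [0.3, 0.8, -0.3]
opening: 40.9
gripper_force: 60.6
ee_pos: [467.4, -35.7, 199.9]
eef_rot: [180.0, -0.0, 89.6]
force: [0.7, 0.1, -0.8]
opening: 41.1
gripper_force: 60.6
time: 8.2
ee_pos: [452.7, 60.5, 199.3]
eef_rot: [180.0, 0.0, 89.7]
force: [-0.2, 0.0, 0.5]
opening: 41.0
gripper_force: 60.6
insert_round_1 0.86 [255.6  98. ] cent [254.5  98. ] rect [256.4  99. ] [111.   92.4] 83.2 z12 [445.9 145.9  12. ] 9539
insert_round_1 0.65 [246.1  23. ] cent [245.6  21.9] rect [246.5  24. ] [48. 97.] 90.0 z12 [437.5 221.5  12. ] 4250
insert_long 0.67 [337.5  16.1] cent [338.8  16.7] rect [340.5  19. ] [95. 38.] 0.0 z12 [534.8 225.7  12. ] 3259
insert_short 0.93 [338.3  87.4] cent [342.1  88.7] rect [344.3  89.4] [113.8  94.5] 86.1 z12 [543.7 155.   12. ] 9820
round_tin_1 0.66 [259.9 244. ] cent [260.4 242.9] rect [260.5 242.5] [81. 75.] 90.0 z12 [451.3 -34.1  12. ] 4942
```

View pics/w3.png

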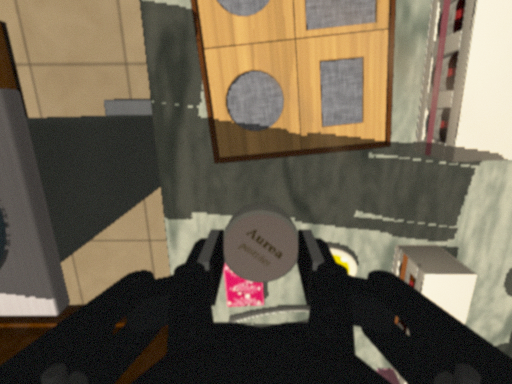

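The third wrist view shows the tin held level in the fingers at (260,243). Round pocket centres are at (255,100) and about (243,3), the short pocket is at (342,91), and the long one is cut off at the top. I'll move over the tray for a second view.

```bash
python3 -m inch '30 5 0 0 0 0; 60 10 0 0 0 0; 90 20 0 0 0 0; 110 30 0 0 0 0; 110 30 0 0 0 0' | sed -n 1,2p
cat > tray.py <<'E'
from h import *
import pickle
from scipy.ndimage import binary_fill_holes
f3,o3=pickle.load(open('w3.pkl','rb'))
f,o=look('w4',['insert_round_1','insert_long','insert_short'])
def pockets(f,o):
    res=[]
    hsv=cv2.cvtColor(f["frame"],cv2.COLOR_BGR2HSV)
    for t,s,g,reg in o:
        if 'insert' not in t: continue
        m=binary_fill_holes(reg); m=cv2.erode(m.astype(np.uint8),np.ones((5,5)))>0
        q=(m&(hsv[...,1]<70)).astype(np.uint8); q=cv2.morphologyEx(q,cv2.MORPH_OPEN,np.ones((5,5)))
        if q.sum()<300: continue
        P=cv2.findNonZero(q); c,sz,a=cv2.minAreaRect(P); x,y,w,h=cv2.boundingRect(P)
        res.append((t,np.array(c),y>2)); print(t,np.array(c),np.array(sz),a,"full" if y>2 else "cut","z6",onz(f,c,6))
    return res
a=pockets(f3,o3); b=pockets(f,o)
for t,c,ok in a:
    for t2,c2,ok2 in b:
        if t==t2 and ok and ok2 and np.linalg.norm((onz(f,c2,6)-onz(f3,c,6))[:2])<50: print(t,tri([ray(f3,c),ray(f,c2)]))
# tin height in tool frame
for t,s,g,_ in o3:
    if t=='round_tin_1':
        Tc=np.array(f3["T_tool_cam"]); d=Tc[:3,:3]@np.array([(g[0]-f3["cx"])/f3["fx"],(g[1]-f3["cy"])/f3["fy"],1]); print("tin in tool",Tc[:3,3]+d*(0-Tc[0,3])/d[0])
E
python3 tray.py
```

```text
time: 8.95
ee_pos: [484.4, 171.6, 199.3]
insert_round_1 0.63 [217.1  92.1] cent [216.5  91.3] rect [215.1  92.3] [111.6  90.5] 84.3 z12 [435.3 264.7  12. ] 9604
insert_round_1 0.63 [225.4 182.8] cent [225.3 183.2] rect [228.4 190.9] [89.1 81.7] 84.3 z12 [440.6 158.4  12. ] 5632
insert_long 0.82 [304.   80.3] cent [304.5  82.2] rect [306.6  82.6] [114.4  92.5] 85.0 z12 [533.4 273.5  12. ] 9869
insert_short 0.83 [309.2 182.3] cent [311.6 181.7] rect [310.9 185.2] [92.7 82.6] 85.0 z12 [546.4 159.6  12. ] 6810
insert_short 0.35 [225.2 183.8] cent [225.5 183.1] rect [228.4 191.4] [88.2 81.7] 84.4 z12 [440.8 158.5  12. ] 5555
insert_round_1 [254.5 100. ] [58. 55.] 90.0 full z6 [445.7 144.    6. ]
insert_round_1 [243.    7.5] [15. 48.] 90.0 cut z6 [434.8 236.5   6. ]
insert_long [340.5  14. ] [28. 69.] 90.0 cut z6 [537.9 229.8   6. ]
insert_short [341.8  91.5] [66.  41.4] 88.02507019042969 full z6 [545.2 152.5   6. ]
insert_round_1 [217.  94.] [60. 56.] 90.0 full z6 [434.8 262.1   6. ]
insert_round_1 [228.6 190.9] [42.6 49.6] 59.34933090209961 full z6 [443.5 146.9   6. ]
insert_long [305.2  83.5] [98.2 67.6] 85.36454010009766 full z6 [535.1 272.7   6. ]
insert_short [309.4 186.1] [52.5 38.2] 86.18592071533203 full z6 [545.  152.4   6. ]
insert_short [228.6 190.9] [42.6 49.6] 59.34933090209961 full z6 [443.5 146.9   6. ]
insert_round_1 (array([444.2, 144.6,  -0.2]), np.float64(1.4669000827579546))
insert_short (array([545. , 152.5,   6.4]), np.float64(0.08689860258759366))
tin in tool [ 0.  -0.8  1.4]
```

View pics/w4.png

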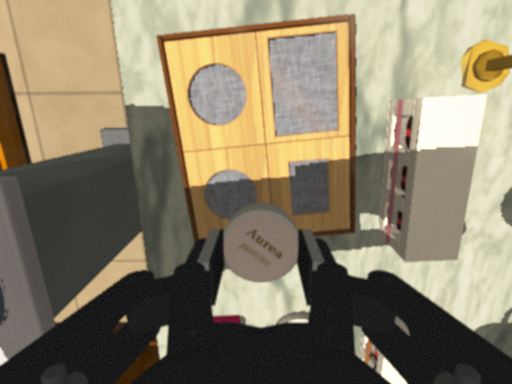

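The fourth view shows the whole tray: round pockets at (217,94) and (229,191), long at (305,84), short at (309,186), tin at (260,243). In world coordinates the pockets are at (435,262), (445,144), (535,272) and (545,152). Their spacings are 119 and 100 mm, the tray yaw is about 5°, and the measured height of 6.4 mm fits. I'm placing the tin in the far round pocket.

```bash
python3 -m inch '20 -10 20 0 0 0; 40 -20 45 0 0 0; 60 -31 75 0 0 0; 80 -42 110 0 0 0; 90 -49 130 0 0 0' | sed -n 1,2p
python3 -m inch '0 0 20 0 0 0; 0 0 35 0 0 0; 0 0 45 0 0 0; 0 0 47 0 0 0; 0 0 47 0 0 0'
python3 -c "
from h import *
go([435,262,19.5],90)"
```

```text
time: 9.65
ee_pos: [432.9, 260.3, 66.9]
time: 10.15
ee_pos: [435.4, 260.2, 22.5]
eef_rot: [-180.0, 0.0, 89.6]
force: [0.3, 0.2, 0.4]
opening: 40.7
gripper_force: 60.7
go [ 1.8 -0.4  3. ] [-0.    0.   -0.06] at [435.4 260.2  22.5] [-180.     0.    89.6] t 10.15 open 40.7
```

```bash
python3 -m inch '2 0 1 0 0 0; 2 0 2 0 0 0; 2 0 3 0 0 0; 2 0 3.5 0 0 0; 2 0 3.5 0 0 0'

```

```text
time: 10.65
ee_pos: [435.3, 262.8, 19.2]
eef_rot: [180.0, -0.0, 89.6]
force: [-1.0, -1.2, 2.6]
opening: 40.7
gripper_force: 61.3
```

```bash
python3 -m inch '0 0 0 0 0 0; 0 0 0 0 0 0; 0 0 0 0 0 0; 0 0 -10 0 0 0; 0 0 -25 0 0 0' 0.3 | sed -n 2,6p
python3 -m inch '-10 0 -20 0 0 0; -30 0 -50 0 0 0; -60 0 -90 0 0 0; -100 0 -110 0 0 0; -140 0 -130 0 0 0' 0
python3 - <<'E'
from h import *
f,o=look('w5',['round_tin_1','packet'])
go([535,-246,60],90)
E
```

```text
ee_pos: [434.3, 262.4, 43.7]
eef_rot: [-179.9, 0.0, 89.6]
force: [0.2, 0.3, 0.5]
opening: 59.8
gripper_force: 0.0
time: 11.65
ee_pos: [434.4, 121.7, 176.1]
eef_rot: [179.8, 0.0, 89.7]
force: [1.1, -1.2, 0.2]
opening: 85.3
gripper_force: 0.0
round_tin_1 0.69 [258.7  39.1] cent [260.3  36.2] rect [260.6  36.2] [51.  46.5] 63.4 z12 [434.8 264.   12. ] 1901
packet 0.78 [255.3 310.6] cent [255.5 310.9] rect [254.9 311.4] [31.7 40.3] 87.7 z12 [426.3 -60.1  12. ] 1171
go [-365.8  102.9  116.6] [ 0.   0.  -0.1] at [435.6 120.9 176.1] [179.7   0.   89.4] t 11.8 open 85.3
```

View pics/w5.png

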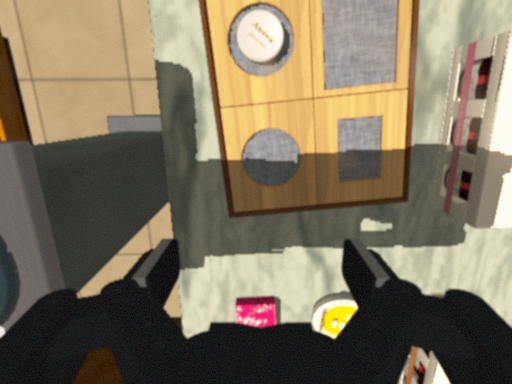

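The tin lies in the far round pocket: seen at (260,36), computed at (435,264). Next is the second tin at (535,-246).

```bash
python3 -m inch '-45 12 0 0 0 0; -90 25 0 0 0 0; -135 38 0 0 0 0; -180 50 0 0 0 0; -225 62 0 0 0 0' | sed -n 1,2p
python3 -m inch '-45 12 10 0 0 0; -90 25 30 0 0 0; -130 37 60 0 0 0; -141 41 90 0 0 0; -141 41 110 0 0 0'
python3 -c "
from h import *
go([535,-246,12.5],90)"
```

```text
time: 12.3
ee_pos: [494.7, -103.2, 173.3]
time: 12.8
ee_pos: [534.2, -244.6, 60.6]
eef_rot: [-179.9, -0.1, 89.5]
force: [-1.0, 0.1, 0.1]
opening: 85.3
gripper_force: 0.0
go [-1.5  0.9 48.1] [-0.02 -0.01 -0.06] at [ 534.2 -244.6   60.6] [-1.799e+02 -1.000e-01  8.950e+01] t 12.8 open 85.3
```

```bash
python3 -m inch '-1 1 20 0 0 0; -1 1 38 0 0 0; -1 1 46 0 0 0; -1 1 48 0 0 0; -1 1 48 0 0 0' | sed -n 2p
python3 -m inch '0 0 0 0 0 0; 0 0 0 0 0 0; 0 0 0 0 0 0; 0 0 0 0 0 0; 0 0 0 0 0 0' 1 | sed -n 2,6p
python3 -m inch '0 0 -20 0 0 0; 0 0 -60 0 0 0; 0 0 -100 0 0 0; 20 -5 -130 0 0 0; 60 -14 -140 0 0 0'
python3 -c "
from h import *
go([445,144,60],90)"
```

```text
ee_pos: [535.9, -244.5, 15.9]
ee_pos: [537.5, -247.0, 19.3]
eef_rot: [179.8, 0.2, 89.6]
force: [-7.8, 0.5, 14.0]
opening: 12.9
gripper_force: 6.2
time: 14.3
ee_pos: [524.5, -187.9, 160.7]
eef_rot: [179.6, 0.3, 89.4]
force: [0.5, -0.2, 0.6]
opening: -0.1
gripper_force: 0.0
go [331.6 -83.6  98.4] [ 0.05  0.04 -0.07] at [ 524.5 -187.9  160.7] [179.6   0.3  89.4] t 14.3 open -0.1
```

The grasp failed because the fingers slipped over the top. I'll look again.

```bash
python3 -m inch '-40 5 0 0 0 0; -80 10 0 0 0 0; -90 10 0 0 0 0; -90 10 0 0 0 0; -90 10 0 0 0 0' 0 | sed -n 2p
python3 - <<'E'
from h import *
f,o=look('w6',['round_tin_1','carton'])
go([535,-246,12.5],90)
E
```

```text
ee_pos: [531.0, -274.4, 155.5]
round_tin_1 0.96 [264.2 155.4] cent [265.4 155.2] rect [265.5 155. ] [42. 43.] 90.0 z12 [ 535.5 -246.6   12. ] 1485
carton 0.82 [144.  161.3] cent [143.7 160.6] rect [143.8 159.1] [61.7 60.5] 59.0 z12 [ 408.9 -251.1   12. ] 3365
go [ 27.8   3.7 143.1] [-0. -0. -0.] at [ 531.2 -273.9  155.6] [-180.    -0.    89.6] t 14.95 open 84.8
```

View pics/w6.png

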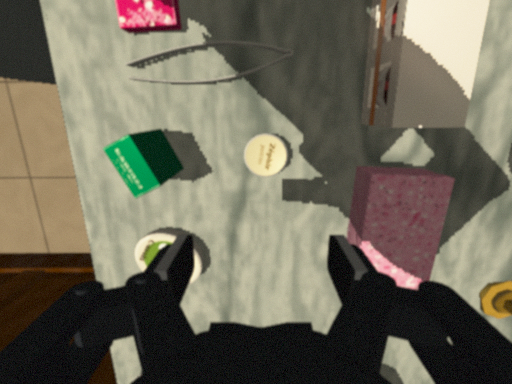

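The tin is unmoved, still at (535,-246) (pixel 265,155). I'll go lower this time, to z 8.

```bash
python3 -m inch '14 2 30 0 0 0; 28 4 65 0 0 0; 28 4 95 0 0 0; 28 4 110 0 0 0; 28 4 110 0 0 0' 0.25 | sed -n 2p
python3 -m inch '0 0 15 0 0 0; 0 0 28 0 0 0; 0 0 35 0 0 0; 0 0 37 0 0 0; 0 0 37 0 0 0' | sed -n 2,6p
python3 -m inch '0 0 0 0 0 0; 0 0 0 0 0 0; 0 0 0 0 0 0; 0 0 0 0 0 0; 0 0 0 0 0 0' 1 | sed -n 2,6p
```

```text
ee_pos: [534.1, -245.5, 43.6]
ee_pos: [535.5, -247.1, 8.6]
eef_rot: [-180.0, -0.0, 89.6]
force: [-0.4, -0.2, -0.1]
opening: 64.2
gripper_force: 0.0
ee_pos: [536.3, -247.6, 9.9]
eef_rot: [179.9, 0.1, 89.6]
force: [-1.5, 0.4, 6.1]
opening: 41.8
gripper_force: 60.8
```

```bash
python3 -m inch '0 0 -20 0 0 0; 0 0 -60 0 0 0; 0 0 -100 0 0 0; 30 -7 -130 0 0 0; 70 -17 -150 0 0 0' | sed -n 2,6p
python3 -m inch '45 -10 0 0 0 0; 90 -20 0 0 0 0; 135 -30 0 0 0 0; 180 -41 0 0 0 0; 225 -52 0 0 0 0' | sed -n 2p
python3 -m inch '45 -11 20 0 0 0; 85 -21 50 0 0 0; 96 -23 85 0 0 0; 96 -23 105 0 0 0; 96 -23 115 0 0 0' | sed -n 2,6p
python3 -c "
from h import *
go([445,144,17.5],90)"
```

```text
ee_pos: [520.3, -178.3, 161.9]
eef_rot: [179.8, 0.2, 89.5]
force: [0.5, 0.3, -0.3]
opening: 41.3
gripper_force: 60.7
ee_pos: [467.9, 50.1, 159.0]
ee_pos: [444.5, 145.1, 41.9]
eef_rot: [-179.8, 0.0, 89.7]
force: [-0.2, -0.9, 0.8]
opening: 42.0
gripper_force: 60.8
go [-1.1  0.6 24.4] [-0.02  0.   -0.04] at [444.5 145.1  41.9] [-179.8    0.    89.7] t 17.95 open 42.0
```

```bash
python3 -m inch '-1 1 10 0 0 0; -1 1 20 0 0 0; -1 1 24 0 0 0; -1 1 26 0 0 0; -1 1 26 0 0 0' | sed -n 2,6p
```

```text
ee_pos: [447.6, 143.4, 18.0]
eef_rot: [180.0, -0.0, 89.6]
force: [0.4, 0.2, -0.6]
opening: 41.6
gripper_force: 60.8
```

```bash
python3 -m inch '0 -2 1 0 0 0; 0 -2 2 0 0 0; 0 -2 2.5 0 0 0; 0 -2 3 0 0 0; 0 -2 3 0 0 0' | sed -n 2,6p
python3 -m inch '0 0 0 0 0 0; 0 0 0 0 0 0; 0 0 0 0 0 0; 0 0 -10 0 0 0; 0 0 -30 0 0 0' 0.3 | sed -n 2,6p
python3 -m inch '-20 -5 -30 0 0 0; -60 -10 -60 0 0 0; -100 -15 -90 0 0 0; -145 -19 -100 0 0 0; -190 -23 -110 0 0 0' 0 | sed -n 2p
python3 - <<'E'
from h import *
f,o=look('w7',['round_tin_1','packet'])
go([425,-160,160],90)
E
```

```text
ee_pos: [445.4, 143.6, 15.9]
eef_rot: [-180.0, 0.0, 89.6]
force: [-5.0, -0.8, 12.4]
opening: 41.3
gripper_force: 62.0
ee_pos: [443.8, 143.4, 44.2]
eef_rot: [-179.8, 0.0, 89.6]
force: [-1.2, -0.0, 0.0]
opening: 59.7
gripper_force: 0.0
ee_pos: [421.2, -47.9, 156.9]
packet 0.78 [262.9 210.7] cent [266.9 213.6] rect [266.3 214. ] [73.7 48.7] 87.7 z12 [427.8 -85.4  12. ] 3469
go [-111.     4.8   -3.5] [ 0.   0.  -0.1] at [421.6 -48.9 156.3] [179.8   0.1  89.3] t 20.1 open 85.5
```

View pics/w7.png

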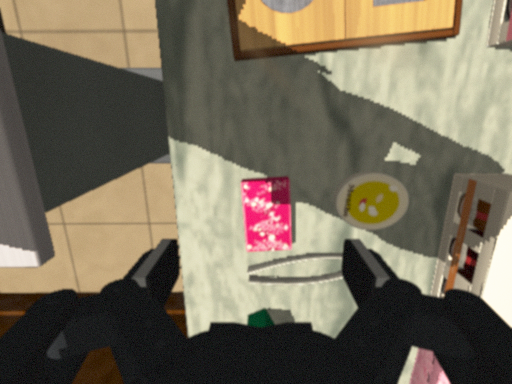

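Wrist view 7: the packet is at (267,214), nearly square to the gripper. The tongs lie just below it at (300,268), and an oval tin is at (373,202). Triangulating the packet next.

```bash
python3 - <<'E'
from h import *
import pickle
rs=[]
for n in ('w1','w7','w5'):
    f,o=pickle.load(open(n+'.pkl','rb'))
    for t,s,g,reg in o:
        if t=='packet':
            p=[q for q in cv2.boxPoints(cv2.minAreaRect(cv2.findNonZero(reg.astype(np.uint8))))]
            print(n,g,[np.round(onz(f,q,18)[:2]) for q in p])
            if n!='w5': rs.append(ray(f,g))
print(tri(rs))
E
```

```text
w1 [175.2154865  140.86856852] [array([451., -48.]), array([ 458., -132.]), array([ 404., -134.]), array([396., -46.])]
w7 [266.91582589 213.58057077] [array([400., -43.]), array([451., -42.]), array([ 456., -127.]), array([ 401., -129.])]
w5 [255.48590948 310.90777114] [array([400., -33.]), array([451., -31.]), array([453., -80.]), array([400., -82.])]
(array([427.5567176 , -87.06204397,   7.75973033]), np.float64(0.3105246488862408))
```

```bash
python3 -m inch '-15 2 30 0 0 0; -30 5 65 0 0 0; -38 5 95 0 0 0; -38 5 110 0 0 0; -38 5 110 0 0 0' 0 | sed -n 2p
python3 -m inch '0 0 15 0 0 0; 0 0 28 0 0 0; 0 0 37 0 0 0; 0 0 40 0 0 0; 0 0 40 0 0 0' | sed -n 2,6p
python3 -m inch '0 0 0 0 0 0; 0 0 0 0 0 0; 0 0 0 0 0 0; 0 0 0 0 0 0; 0 0 0 0 0 0' 1 | sed -n 2,6p
```

```text
ee_pos: [423.5, -82.2, 42.4]
ee_pos: [425.8, -83.9, 5.0]
eef_rot: [-180.0, -0.0, 89.6]
force: [0.2, -0.0, -0.3]
opening: 85.3
gripper_force: 0.0
ee_pos: [426.3, -84.6, 6.0]
eef_rot: [179.9, 0.0, 89.6]
force: [-2.6, 1.5, 11.6]
opening: 50.4
gripper_force: 60.6
```

```bash
python3 -m inch '0 0 -20 0 0 0; 0 0 -60 0 0 0; 10 5 -95 0 0 0; 40 14 -115 0 0 0; 80 26 -125 0 0 0' | sed -n 2,6p
python3 -m inch '42 13 0 0 0 0; 86 26 0 0 0 0; 130 39 0 0 0 0; 174 52 0 0 0 0; 214 66 0 0 0 0' | sed -n 2p
python3 -m inch '40 10 10 0 0 0; 65 18 30 0 0 0; 66 18 60 0 0 0; 66 18 80 0 0 0; 66 18 90 0 0 0' | sed -n 2,6p
python3 -c "
from h import *
go([535,275,14],94)"
```

```text
ee_pos: [454.1, -5.1, 132.9]
eef_rot: [179.7, 0.1, 89.4]
force: [1.5, -0.8, -0.6]
opening: 50.2
gripper_force: 63.0
ee_pos: [519.8, 211.2, 130.1]
ee_pos: [536.5, 274.8, 37.5]
eef_rot: [-179.8, 0.1, 89.6]
force: [-0.5, -0.8, -0.8]
opening: 50.0
gripper_force: 63.0
go [ 0.2 -1.4 23.5] [-0.03  0.01 -0.55] at [536.5 274.8  37.5] [-1.798e+02  1.000e-01  8.960e+01] t 23.1 open 50.0
```

```bash
python3 -m inch '0 -1 10 0 0 -0.25; 0 -1 18 0 0 -0.25; 0 -1 22 0 0 -0.25; 0 -1 24 0 0 -0.25; 0 -1 24 0 0 -0.25' | sed -n 2,6p
python3 -m inch '0 0 1 0 0 0; 0 0 1.5 0 0 0; 0 0 1.5 0 0 0; 0 0 1.5 0 0 0; 0 0 1.5 0 0 0' | sed -n 2,6p
```

```text
ee_pos: [537.5, 274.9, 16.1]
eef_rot: [180.0, -0.0, 91.6]
force: [0.3, -0.1, -0.6]
opening: 50.1
gripper_force: 63.0
ee_pos: [537.2, 275.0, 14.4]
eef_rot: [180.0, -0.0, 91.6]
force: [1.4, -0.6, -0.7]
opening: 50.0
gripper_force: 63.0
```

Not touching yet, so down 2 mm more with a small correction in x, then release.

```bash
python3 -m inch '0 -2 1 0 0 0; 0 -2 2 0 0 0; 0 -2 2 0 0 0; 0 -2 2.5 0 0 0; 0 -2 2.5 0 0 0' | sed -n 2,6p
python3 -m inch '0 0 0 0 0 0; 0 0 0 0 0 0; 0 0 0 0 0 0; 0 0 -10 0 0 0; 0 0 -30 0 0 0' 0.2 | sed -n 2,6p
python3 -m inch '-20 -5 -30 0 0 0; -60 -10 -65 0 0 0; -100 -15 -100 0 0 0; -145 -20 -125 0 0 0; -180 -25 -140 0 0 0' 0 | sed -n 2p
python3 - <<'E'
from h import *
f,o=look('w8',['round_tin_1','packet'])
go([440,-250,200],90)
E
```

```text
ee_pos: [535.1, 274.9, 12.0]
eef_rot: [-180.0, 0.0, 91.6]
force: [-2.2, -1.0, 3.8]
opening: 50.1
gripper_force: 63.4
ee_pos: [533.8, 274.4, 40.9]
eef_rot: [-179.8, 0.0, 91.6]
force: [-0.0, 1.0, -0.2]
opening: 68.5
gripper_force: 0.0
ee_pos: [515.8, 92.9, 184.8]
round_tin_1 0.92 [186.2  16.2] cent [183.1  13.2] rect [181.5  15.5] [31. 49.] 90.0 z12 [434.5 255.3  12. ] 1259
round_tin_1 0.67 [195.9 126.7] cent [196.2 127.5] rect [196.5 127.5] [39. 41.] 90.0 z12 [443.2 144.9  12. ] 1352
packet 0.72 [285.5  21.1] cent [286.1  22.3] rect [286.  23.] [46. 54.] 90.0 z12 [537.  250.3  12. ] 2473
go [-340.1  -84.7  -15.8] [0.  0.  0.2] at [516.6  92.  184.5] [179.7   0.   91.4] t 25.75 open 85.2
```

View pics/w8.png

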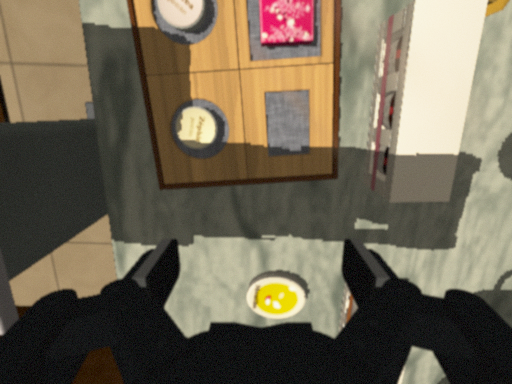

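Wrist view 8 shows tins centred in both round pockets (about (183,13) and (196,127)), the packet in the long pocket at (288,22), and the short pocket empty at (289,122). Next is the carton, whose yaw is about 32°.

```bash
python3 -m inch '-45 -10 -5 0 0 -0.5; -90 -20 -10 0 0 -1; -135 -30 -15 0 0 -1.5; -180 -40 -15 0 0 -2; -225 -50 -15 0 0 -2.5' 0 | sed -n 2,3p
python3 -c "
from h import *
go([440,-280,200],122)"
```

```text
ee_pos: [471.3, -132.6, 196.8]
eef_rot: [180.0, -0.0, 111.9]
go [-125.2  -83.9   -3.3] [ 0.   -0.   -1.27] at [ 471.3 -132.6  196.8] [180.   -0.  111.9] t 26.25 open 85.1
```

```bash
python3 -m inch '-36 -24 0 0 0 -0.4; -72 -48 0 0 0 -0.8; -106 -71 0 0 0 -1.27; -125 -84 0 0 0 -1.27; -125 -84 0 0 0 -1.27' 0 | sed -n 2,3p
python3 - <<'E'
from h import *
import pickle
f,o=look('w9',['carton'])
cv2.imwrite('pics/w9c.png',cv2.resize(f["frame"][20:250,150:380],None,fx=2.5,fy=2.5))
E
```

```text
ee_pos: [439.1, -281.0, 196.4]
eef_rot: [-180.0, -0.0, 121.6]
carton 0.6 [265.7 147.8] cent [267.4 147.5] rect [268.  147.2] [30.  54.6] 5.0 z12 [ 429.3 -250.8   12. ] 1536
```

View pics/w9c.png

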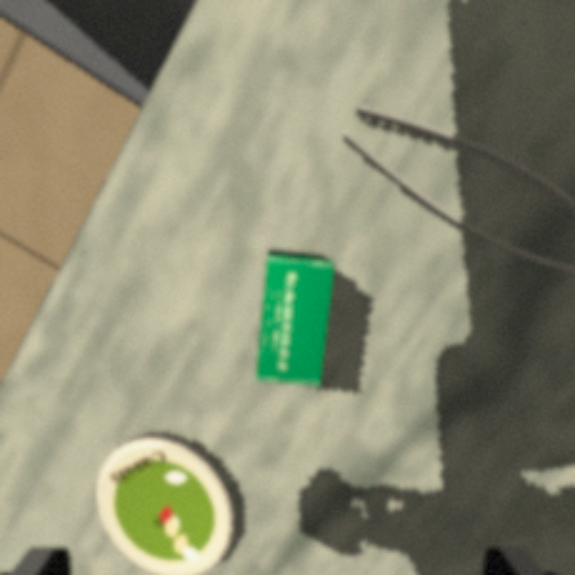

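The crop shows the carton's top face nearly straight on, centred at about (268,147) and turned 4.7° clockwise, which puts its yaw at about 27°. Checking its height.

```bash
python3 - <<'E'
from h import *
import pickle
f6=pickle.load(open('w6.pkl','rb'))[0]; f9=pickle.load(open('w9.pkl','rb'))[0]
print(tri([ray(f6,(133,167)),ray(f9,(268,147))])); p=onz(f9,(268,147),75); print(p)
go([p[0],p[1],120],117)
E
```

```text
(array([ 424.54692074, -245.33039424,   70.95263443]), np.float64(0.8750758116335761))
[ 424.02314961 -244.08405454   75.        ]
go [37.1  4.7 76.3] [ 0.   -0.01  0.59] at [ 439.6 -278.2  196.2] [ 1.800e+02 -1.000e-01  1.217e+02] t 26.85 open 85.4
```

```bash
python3 -m inch '12 1 15 0 0 0.2; 24 3 35 0 0 0.4; 37 4.7 60 0 0 0.59; 37 4.7 76 0 0 0.59; 37 4.7 76 0 0 0.59' 0 | sed -n 2,3p
python3 -m inch '0 0 20 0 0 0; 0 0 45 0 0 0; 0 0 65 0 0 0; 0 0 74 0 0 0; 0 0 74 0 0 0' | sed -n 2,4p
python3 -m inch '0 0 0 0 0 0; 0 0 0 0 0 0; 0 0 0 0 0 0; 0 0 0 0 0 0; 0 0 0 0 0 0' 1 | sed -n 2,6p
```

```text
ee_pos: [423.0, -241.7, 118.4]
eef_rot: [-179.9, -0.3, 117.2]
ee_pos: [424.0, -244.3, 46.4]
eef_rot: [-180.0, -0.1, 117.1]
force: [-1.1, -0.1, 0.5]
ee_pos: [424.4, -245.7, 47.6]
eef_rot: [180.0, 0.1, 117.0]
force: [-0.2, 1.3, 4.7]
opening: 25.2
gripper_force: 59.1
```

```bash
python3 -m inch '0 0 -30 0 0 0; 0 0 -65 0 0 0; 10 10 -95 0 0 0.2; 35 34 -103 0 0 0.6; 65 62 -103 0 0 1' | sed -n 2,6p
python3 -c "
from h import *
go([545,152,150],95)"
```

```text
ee_pos: [451.0, -160.0, 152.0]
eef_rot: [179.8, 0.2, 108.8]
force: [0.5, 0.0, -1.4]
opening: 24.8
gripper_force: 59.1
go [265.2 189.3   1.6] [0.02 0.02 1.72] at [ 451. -160.  152.] [179.8   0.2 108.8] t 28.85 open 24.8
```

```bash
python3 -m inch '37 26 0 0 0 0.3; 75 53 0 0 0 0.6; 113 80 0 0 0 0.9; 151 107 0 0 0 1.2; 189 134 0 0 0 1.5' | sed -n 2,3p
python3 -c "
from h import *
go([545,152,80],95)"
```

```text
ee_pos: [514.7, 65.1, 149.8]
eef_rot: [180.0, 0.0, 96.9]
go [82.7 40.5 69.8] [0.   0.   0.24] at [514.7  65.1 149.8] [180.    0.   96.9] t 29.35 open 25.2
```

```bash
python3 -m inch '35 17 0 0 0 0.2; 70 34 10 0 0 0.24; 83 40 40 0 0 0.24; 83 40 65 0 0 0.24; 83 40 70 0 0 0.24' | sed -n 2,6p
python3 -m inch '0 0 0 0 0 0; 0 0 5 0 0 0; 0 0 13 0 0 0; 0 0 20 0 0 0; 0 0 22 0 0 0' | sed -n 2,6p
python3 - <<'E'
from h import *
go([545,152,54],95); f=grab("wrist"); cv2.imwrite("pics/w10.png",f["frame"])
f=grab("scene"); cv2.imwrite("pics/s10.png",cv2.resize(f["frame"][120:240,150:310],None,fx=4,fy=4))
E
```

```text
ee_pos: [541.3, 150.9, 76.3]
eef_rot: [-179.6, -0.0, 95.2]
force: [-0.3, -0.3, -0.6]
opening: 25.0
gripper_force: 59.2
ee_pos: [543.8, 150.2, 57.1]
eef_rot: [-179.9, -0.0, 95.1]
force: [-0.6, 0.1, -0.6]
opening: 24.9
gripper_force: 59.2
go [1.7 1.4 3.1] [-0.01 -0.    0.01] at [543.8 150.2  57.1] [-179.9   -0.    95.1] t 30.35 open 24.9
```

View pics/w10.png

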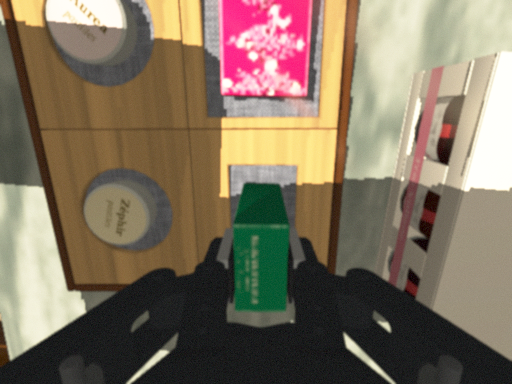

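The carton hangs over the short pocket: its foot shows at about (262,185), inside the grey floor (230–297). Lowering it.

```bash
python3 -m inch '2 1 1 0 0 0; 2 1 2 0 0 0; 2 1 3 0 0 0; 2 1 3.5 0 0 0; 2 1 3.5 0 0 0' | sed -n 2,6p
```

```text
ee_pos: [545.0, 152.6, 54.2]
eef_rot: [-180.0, 0.0, 95.1]
force: [-0.0, 0.1, -1.3]
opening: 24.8
gripper_force: 59.2
```

```bash
python3 -m inch '0 0 0.7 0 0 0; 0 0 1.2 0 0 0; 0 0 1.6 0 0 0; 0 0 1.6 0 0 0; 0 0 1.6 0 0 0' | sed -n 2,6p
```

```text
ee_pos: [545.2, 152.6, 53.6]
eef_rot: [180.0, 0.0, 95.1]
force: [-2.9, -0.5, 6.7]
opening: 25.2
gripper_force: 60.2
```

Contact, so release gently, withdraw straight up and check.

```bash
python3 -m inch '0 0 0 0 0 0; 0 0 0 0 0 0; 0 0 0 0 0 0; 0 0 0 0 0 0; 0 0 -5 0 0 0' 0.5 | sed -n 2,6p
python3 -m inch '0 0 -15 0 0 0; 0 0 -40 0 0 0; 0 0 -70 0 0 0; 0 0 -105 0 0 0; 0 0 -125 0 0 0' | sed -n 2,5p
python3 -m inch '-30 -15 0 0 0 0; -60 -30 0 0 0 0; -80 -40 0 0 0 0; -80 -40 0 0 0 0; -80 -40 0 0 0 0' | sed -n 2,5p
python3 - <<'E'
from h import *
f,o=look('w11',['round_tin_1','packet','carton','insert_short'])
f=grab('scene')
for t in ['oval_tin_1']:
    for d in finder.silhouettes(t,'scene')[:3]: print(t,d["score"],np.array(d["point"]))
E
```

```text
ee_pos: [544.3, 152.5, 57.1]
eef_rot: [-179.9, -0.0, 95.1]
force: [-0.4, 0.8, -0.8]
opening: 42.4
gripper_force: 0.0
ee_pos: [546.5, 152.7, 187.3]
eef_rot: [179.7, 0.0, 95.1]
force: [-0.1, 0.1, 0.4]
opening: 42.7
ee_pos: [512.8, 69.2, 183.9]
eef_rot: [179.9, -0.0, 95.0]
force: [0.3, 0.8, 0.1]
opening: 42.6
round_tin_1 0.62 [203.9 102. ] cent [203.  101.7] rect [203.5 102. ] [44. 43.] 90.0 z12 [443.8 144.7  12. ] 1579
packet 0.83 [300.9   8. ] cent [301.3  10.8] rect [301.  11.] [22. 56.] 90.0 z12 [538.2 238.7  12. ] 1241
carton 0.73 [302.5 101.3] cent [304. 101.] rect [303.7 100.6] [38.1 59.1] 3.0 z12 [552.  154.8  12. ] 2137
insert_short 0.88 [280.   95.7] cent [294.7  99.5] rect [298.5 101. ] [114.  95.] 90.0 z12 [541.9 155.5  12. ] 8076
oval_tin_1 0.69 [388.3 277.9]
oval_tin_1 0.66 [296.2 190.8]
```

View pics/w11.png

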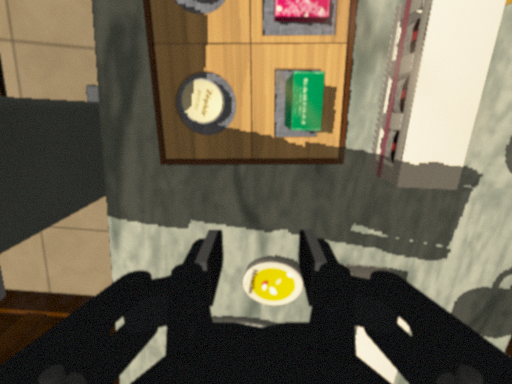

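The final view shows the carton upright in the short pocket at (306,100) and the tin at (203,102). The packet and the other tin are still in place. In the scene view the oval tins are where they were, at (296,191) and (388,278). Handing in.

```bash
python3 -c "
from h import *
print(order.finish_job())"
```

```text
the job is handed in; nothing more can be done
None
```

I made up the tray and handed the job in: a tin in each round pocket, the packet in the long pocket, the carton upright in the short one and the oval tins unmoved in the last camera views; no verdict came back.

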